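Slide the screw cabinet into the bench corner

TASK

Push the heavy little screw cabinet across the bench until its base is flush against both the long back rail and the end fence, seated square in the inner corner that they form. Push with the fingers low on its base so that it slides and never tips or lifts; do not touch its carrying handle, and leave the mallet, glue bottle, offcut and screwdriver where they are.

Things in the scene. Friction and masses are not known exactly. Their poses are not given: they have to be found in the camera images.
- cabinet: Loose heavy plywood drawer cabinet, about 2 kg. Its dark plinth, 120 (x) by 170 (y) by 45 mm high, projects 15 mm all round beyond the case of 90 by 140, 200 mm high in all. Origin: centre of the underside; x points from drawer fronts to back, y to its left, z up. Sliding takes about 8 to 18 N; pushed above some 80 mm it may tip.
- handle: Steel carrying handle fixed on the cabinet's top, a bar 10 mm thick and 100 mm long along the cabinet's y, its top 240 mm above the bench. Origin: on the cabinet's top, in the middle. Not to be touched.
- seat_corner (a point): The back left lower corner of the cabinet's plinth (60 mm along x and 85 mm along y from the cabinet's origin, on the bench); it belongs in the inner corner of the rails.
- corner: Two wooden rails fixed in an L, 30 wide and 40 mm high. Origin: inner corner, at bench height. Back rail's inner face: plane x = 0, y from -260 to +30 mm; end fence's: plane y = 0, x from -200 to 0. The rails lie on the positive sides. The cabinet starts on the negative side of both, 20 to 100 mm short, turned up to 0.2 rad; when seated its axes are parallel to these.
- mallet: Loose pale wooden mallet standing on its round head (76 mm across), 245 mm high, beyond the end fence (+y). Origin: centre of the underside. Leave alone.
- glue: Loose white glue bottle, 56 mm across and 160 mm high, beyond the end fence (+y), near the corner. Origin: centre of the underside. Leave alone.
- offcut: Loose flat offcut of wood 160 x 70 x 30 mm, to the right of the work (-y). Origin: centre of the underside. Leave alone.
- screwdriver: Loose screwdriver lying on the bench behind the back rail. Origin: under its middle. Leave alone.

How it is judged:
By the outcome, as a careful person would: the job done as asked, in the order asked, and still so for the second after the job is handed in, with the robot touching nothing.
It also fails if it takes over 64 s, if anything falls off the work surface, if the arm or the gripper's body presses on something with over 40 N, if the wrist force passes 120 N, or if a joint passes its speed limit or range.

ROBOT

A 7-joint arm with a two-finger parallel gripper is mounted at the origin on the work surface. World frame = base frame: x ahead of the robot, y to its left, z up, the work surface at z = 0. Lengths are in m, angles in rad, forces in N, time in s.
With the tool pointing down it reaches from about 0.425 to 0.825 m from the base axis. Payload 3.6 kg.
Tool frame: the origin (TCP) lies at the very end of the fingers, on their centre line; the grasp point (between the pads) lies 19 mm behind it; z points along the fingers, y is the line along which they close (so a half turn about z gives the same grasp; the last joint's range is limited). The gripper opens to 85 mm and grips with 20 to 120 N. Pads are 22 mm wide; open, the fingers measure 114 mm over their backs; the gripper's body (76 mm by 85 mm) begins 54 mm behind the grasp point. The pads swing forward as they close: fully open they stand 13 mm farther back than shut.
Start: joints at [-1.222, 0.615, -0.013, 1.423, 0.008, 1.103, -0.04], TCP at [0.239, 0.605, 0.231] pointing down, gripper open.
Joint ranges: [-3.12, 3.12], [-0.3, 2.06], [-1.34, 1.32], [0.26, 2.42], [-1.36, 4.5], [0.01, 1.98], [-2.84, 2.84]. Speed limits (rad/s): [2.79, 2.79, 3.14, 3.14, 3.14, 3.14, 3.14].

INTERFACE

Orientations are given as a 3x3 rotation matrix whose columns are the frame's x, y, z axes.
In Python, from plant import robot gives the robot as it stands.
- The arm moves only by the shell command python3 nudge.py FILE [FORCE], which reads ROWS from the file FILE. ROWS is a JSON list of rows, 1 to 5 of them, each written [[dx, dy, dz], turn, opening]: dx, dy, dz in shares of the most that a row can go, 1 being 50 mm, then a turn about the tool's z in units of 0.05 rad, then the finger opening in m; each row shifts and turns the commanded pose from where the row before left it, along the tool's axes as they then stand; what a row does not reach is not made up. A row lasts 1/10 s, in which the tool goes at most 0.05 m and 0.15 rad, less where a joint would pass 70% of its speed; a pose out of reach is approached as far as the arm can. The fingers move at their own pace and stop on an object; FORCE is the grip in N (left out, the last holds). Time passes only in rows, so rows that do not move let the fingers close. It prints the time, the measured TCP pose, the force, the opening and the grip force at its end. Input that does not fit is refused with a message, and nothing moves.
- robot.get_obs(): the state, without advancing time (a new reading comes with each control period).
- robot.grab_frame(name): name is "side" or "top" or "wrist"; returns the picture (384x512x3 uint8, red, green, blue); there is no depth.
- robot.camera_model(name): a dict with "fx", "fy", "cx", "cy" (pixels), "world_from_camera" (4x4, takes a point from camera to world coordinates); the wrist camera has in their place "tool_from_camera" (4x4, takes a point from camera to tool coordinates, whose origin is the TCP and whose axes are the flange's). Camera axes: x right, y down, z forward; pixel columns grow to the right and rows downward; lengths in m; the calibration is good to about 2 mm. The wrist camera is an equidistant fisheye: a pixel r from the principal point sees the ray r / f radians off the axis. A picture is of the moment at which its call begins: read the wrist's pose just before it. camera_model takes no time and is no camera call.
- robot.finish_job(): hands the job in; it is judged then, once.
The state is a dict: "time_s": time; "joint_positions": joint angles; "dq": joint speeds; "tau": joint torques, N m; "tool_pos": TCP position; "tcp_rot": TCP orientation; "ft_force": force on the tool from outside, world axes, zero at the start; "moment": the same for the moment, N m; "gripper_width": finger opening in m; "finger_force": force on a finger pad.
Only numpy, scipy, OpenCV 4.12 (cv2) and the standard library are available. Lean on these libraries where they do the work, as an engineer would, in place of code of your own. Each camera call takes 0.05 s, during which the arm holds its last target. There are 200 camera calls.

## Working session

There is one attempt and no reset: what is moved stays moved. The work goes in short steps, Python scripts to look and compute and a shell command to move; the robot and the scene stay as the last step left them, time stands still between calls to the robot, and variables do not carry over. Pictures are saved under pics/ and viewed, at most 10 in all, crops included, and the job is handed in when it is done.

```bash
ls; mkdir -p pics; python3 - <<'E'
from plant import robot
import cv2,numpy as np
o=robot.get_obs();print(o['time_s'],o['tool_pos'],o['tcp_rot'],o['gripper_width'])
for n in('top','side'):
    f=robot.grab_frame(n);cv2.imwrite(f'pics/{n}0.png',f[:,:,::-1]);m=robot.camera_model(n);print(n,m)
E
```

```text
nudge.py
pics
plant.py
0.0 [0.23826585 0.60392071 0.23011175] [[-9.30231287e-01  3.66972597e-01 -9.30350364e-04]
 [ 3.66973774e-01  9.30228030e-01 -2.46181442e-03]
 [-3.79804444e-05 -2.63147098e-03 -9.99996537e-01]] 0.08512977395426238
top {'fx': 399.3886222481324, 'fy': 399.3886222481324, 'cx': 250.579827450013, 'cy': 198.63466028056405, 'world_from_camera': array([[ 9.85348651e-03, -9.79327591e-01,  2.02040534e-01,
         4.67387887e-01],
       [-9.99951238e-01, -9.78272570e-03,  1.34880282e-03,
        -4.21875530e-02],
       [ 6.55587307e-04, -2.02043973e-01, -9.79376232e-01,
         1.09646640e+00],
       [ 0.00000000e+00,  0.00000000e+00,  0.00000000e+00,
         1.00000000e+00]])}
side {'fx': 401.55276025061573, 'fy': 401.55276025061573, 'cx': 257.62972850079257, 'cy': 198.3280633502438, 'world_from_camera': array([[ 0.35626448, -0.74829287,  0.55958324,  0.0709324 ],
       [-0.93438057, -0.28343276,  0.21586761, -0.26749553],
       [-0.00292797, -0.59976967, -0.80016734,  1.00678695],
       [ 0.        ,  0.        ,  0.        ,  1.        ]])}
```

View pics/top0.png

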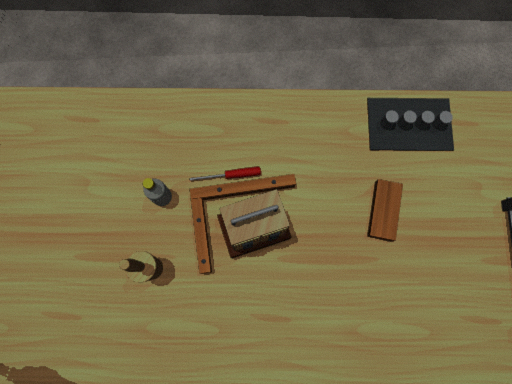

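View pics/side0.png

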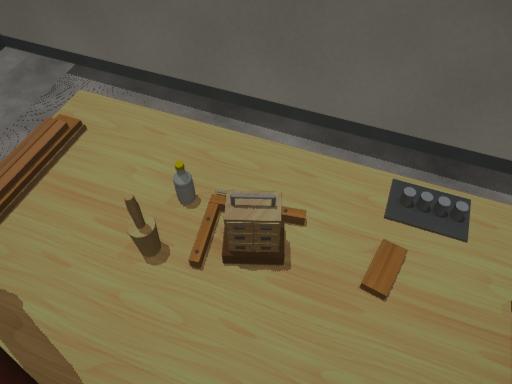

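The top view shows the L rails: back rail from (190,193) to (296,180), end fence from (197,195) down to (205,272). The cabinet is at about (255,222), and the mallet (143,268) and glue (157,192) are to the left. I'll enlarge both views.

```bash
python3 - <<'E'
import cv2,numpy as np
a=cv2.imread('pics/top0.png')[165:285,180:310];b=cv2.imread('pics/side0.png')[180:280,180:315]
a=cv2.resize(a,None,fx=6,fy=6,interpolation=cv2.INTER_CUBIC)[:600]
a=cv2.resize(cv2.imread('pics/top0.png')[167:287,180:310],(650,600),interpolation=cv2.INTER_CUBIC)
b=cv2.resize(b,(780,578),interpolation=cv2.INTER_CUBIC)
f=lambda x:np.uint8(255*(x/255.)**.5)
cv2.imwrite('pics/a.png',f(a));cv2.imwrite('pics/b.png',f(b))
E
```

```text
(no output)
```

View pics/a.png

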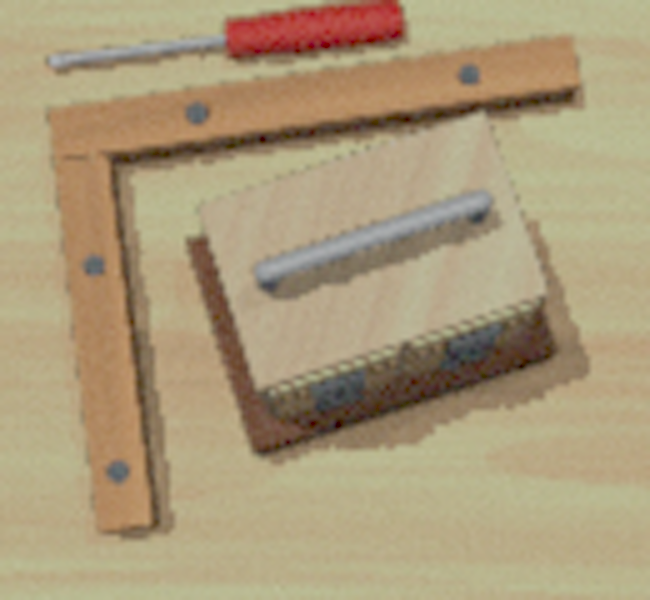

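View pics/b.png

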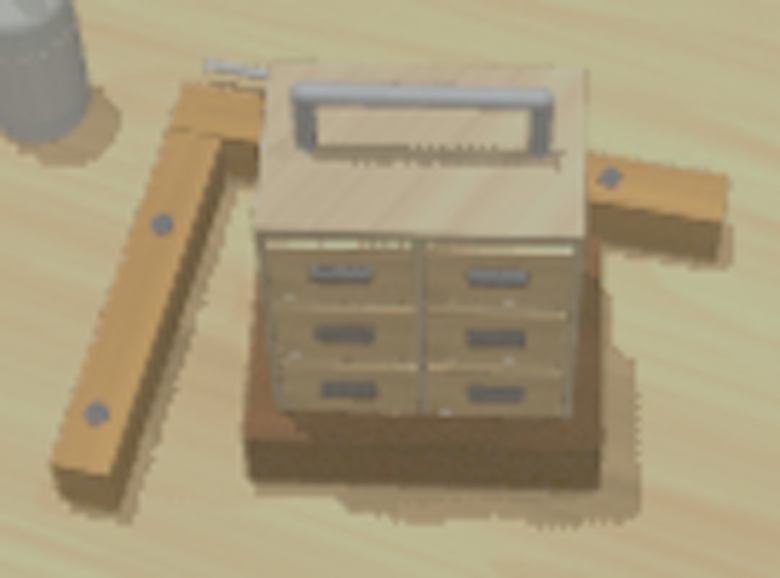

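In crop a (5x, offset 180,167), the rail's inner corner is at (108,157). Its ends are (577,90) for the back rail and (152,525) for the fence. The case top corners are (198,205), (490,112), (547,297) and (258,390). In crop b (5.78x, offset 180,180), the plinth's front top edge runs from (247,438) to (598,448).

```bash
cat > h.py <<'E'
import numpy as np
from plant import robot
def ray(n,p,z):
    m=robot.camera_model(n);T=m['world_from_camera']
    d=T[:3,:3]@[(p[0]-m['cx'])/m['fx'],(p[1]-m['cy'])/m['fy'],1];o=T[:3,3]
    return (o+d*(z-o[2])/d[2])[:2]
A=lambda x,y,z:ray('top',(180+(x-2)/5,167+(y-2)/5),z)
B=lambda x,y,z:ray('side',(180+(x-2.4)/5.78,180+(y-2.4)/5.78),z)
E
python3 - <<'E'
from h import *
np.set_printoptions(precision=4,suppress=True)
c,e,f=A(108,157,.04),A(577,90,.04),A(152,525,.04)
print('corner',c,'ends',e,f,'len',np.linalg.norm(e-c),np.linalg.norm(f-c))
xd=c-f;yd=c-e;print('x ang',np.arctan2(xd[1],xd[0]),'from y',np.arctan2(-yd[0],yd[1]))
P=[A(*p,.2) for p in((198,205),(490,112),(547,297),(258,390))]
print('top',P,[np.linalg.norm(P[i]-P[i-1]) for i in range(4)])
print('ctr',np.mean(P,0))
y=P[0]-P[1]+P[3]-P[2];x=P[0]-P[3]+P[1]-P[2];print('cab ang',np.arctan2(-y[0],y[1]),np.arctan2(x[1],x[0]))
print('side: corner',B(220,140,.04),'fence end',B(103,472,.04),'rail end',B(718,217,.04))
q=[B(247,438,.045),B(598,448,.045)];print('plinth',q,np.linalg.norm(q[0]-q[1]),'bottom',B(253,483,0),B(597,487,0))
T=[B(272,63,.2),B(588,68,.2),B(583,236,.2),B(257,232,.2)];print('side top',T,np.mean(T,0))
print('glue',ray('top',(157,192),.1),'mallet',ray('top',(143,268),.04),'offcut',[ray('top',p,.03) for p in ((377,181),(402,183),(395,240),(370,236))])
E
```

```text
corner [0.6857 0.0927] ends [ 0.7255 -0.1612] [0.4904 0.063 ] len 0.25698102552028285 0.19761220815885755
x ang 0.1509423802429179 from y 0.15541232310736042
top [array([0.6307, 0.0304]), array([ 0.6756, -0.103 ]), array([ 0.59  , -0.1284]), array([0.5468, 0.0014])] [np.float64(0.0887780395526971), np.float64(0.14073337256732993), np.float64(0.08926126224217305), np.float64(0.1368021722874576)]
ctr [ 0.6108 -0.0499]
cab ang 0.322997195684916 0.31097153563579527
side: corner [0.6858 0.0975] fence end [0.4916 0.0696] rail end [ 0.7308 -0.1565]
plinth [array([0.5295, 0.0126]), array([ 0.5828, -0.1427])] 0.164192128273484 bottom [0.5294 0.013 ] [ 0.5864 -0.1432]
side top [array([0.6305, 0.0329]), array([ 0.6772, -0.0983]), array([ 0.5924, -0.125 ]), array([0.5461, 0.003 ])] [ 0.6116 -0.0468]
glue [0.6879 0.1985] mallet [0.4979 0.2379] offcut [array([ 0.7404, -0.3881]), array([ 0.7354, -0.4566]), array([ 0.5785, -0.4274]), array([ 0.5885, -0.3612])]
```

Corner is at about (0.686, 0.095) with rail yaw 0.153. The cabinet is at (0.611, -0.048) with yaw 0.318, so it is 36 mm short in x, 45 mm short in y and turned +0.165; the measured sizes agree with those given. With the tool vertical and shut, the gripper's body would hit the case. I'll push with the outside of an open finger instead, since its back stands 57 mm out and the body only about 43 mm. First I raise and turn, then go to a spot in front of the cabinet.

Units first: shifts go in shares of 50 mm and turns go in units of 0.05 rad. So -0.012 m is -0.24, 0.149 rad is 2.98.

```bash
cat >> h.py <<'E'
C=np.array([.6858,.095]);PHI=.153
R=np.array([[np.cos(PHI),-np.sin(PHI)],[np.sin(PHI),np.cos(PHI)]])
def st():
    o=robot.get_obs();r=o['tcp_rot'];p=o['tool_pos']
    print('t%.2f'%o['time_s'],'rail xy',np.round(R.T@(p[:2]-C),4),'z %.4f'%p[2],'yaw_y %.3f'%(np.arctan2(r[1,1],r[0,1])-PHI),'F rail',np.round(R.T@o['ft_force'][:2],1),'Fz %.1f'%o['ft_force'][2],'w %.3f'%o['gripper_width'])
E
echo '[[[0,0,-0.24],2.98,0.085],[[0,0,-0.24],2.98,0.085],[[0,0,-0.24],2.98,0.085],[[0,0,-0.24],2.98,0.085],[[0,0,-0.24],2.98,0.085]]' > m.json && python3 nudge.py m.json
echo '[[[0,0,-0.2],2.98,0.085],[[0,0,-0.2],2.98,0.085],[[0,0,0],0,0.085],[[0,0,0],0,0.085]]' > m.json && python3 nudge.py m.json
python3 -c "from h import *;st()"
```

```text
time_s: 0.6
tool_pos: [0.2383, 0.6043, 0.2911]
tcp_rot: [[-0.43, 0.903, -0.001], [0.903, 0.43, -0.001], [-0.001, -0.001, -1.0]]
ft_force: [-0.0, 0.5, 0.3]
gripper_width: 0.0853
finger_force: 0.0
time_s: 1.0
tool_pos: [0.2383, 0.6044, 0.3106]
tcp_rot: [[-0.155, 0.988, -0.0], [0.988, 0.155, -0.001], [-0.001, -0.001, -1.0]]
ft_force: [-0.2, 0.6, -0.2]
gripper_width: 0.0851
finger_force: 0.0
t1.00 rail xy [-0.3647  0.5717] z 0.3106 yaw_y 0.002 F rail [-0.1  0.6] Fz -0.2 w 0.085
```

```bash

echo '[[[-0.98,0.17,0],0,0.085],[[-0.98,0.17,0],0,0.085],[[-0.98,0.17,0],0,0.085],[[-0.98,0.17,0],0,0.085],[[-0.98,0.17,0],0,0.085]]' > m.json && python3 nudge.py m.json >/dev/null
echo '[[[-0.98,0.17,0],0,0.085],[[-0.98,0.17,0],0,0.085],[[-0.98,0.17,0],0,0.085],[[-0.98,0.17,0],0,0.085],[[-0.98,0.17,0],0,0.085]]' > m.json && python3 nudge.py m.json >/dev/null
echo '[[[-0.98,0.17,0],0,0.085],[[-0.98,0.17,0],0,0.085],[[-0.98,0.17,0],0,0.085],[[-0.98,0.17,0],0,0.085],[[0,0,0],0,0.085]]' > m.json && python3 nudge.py m.json >/dev/null
python3 -c "from h import *;st()"
```

```text
t2.50 rail xy [-0.2472 -0.1227] z 0.3112 yaw_y -0.013 F rail [-0.6  0.9] Fz 0.3 w 0.085
```

```bash

echo '[[[0,0,0.98],0,0.085],[[0,0,0.98],0,0.085],[[0,0,0.98],0,0.085],[[0,0,0.98],0,0.085],[[0,0,0.8],0,0.085]]' > m.json && python3 nudge.py m.json >/dev/null
echo '[[[0,0,0.6],0,0.085],[[0,0,0.4],0,0.085],[[0,0,0.3],0,0.085],[[0,0,0],0,0.085],[[0,0,0],0,0.085]]' > m.json && python3 nudge.py m.json >/dev/null
python3 - <<'E'
from h import *
import cv2
st()
for n in('top','side'): cv2.imwrite(f'pics/{n}1.png',robot.grab_frame(n)[:,:,::-1])
a=cv2.imread('pics/top1.png')[167:287,180:310];b=cv2.imread('pics/side1.png')[180:300,180:310]
f=lambda x:np.uint8(255*(cv2.resize(x,(400,370),interpolation=cv2.INTER_CUBIC)/255.)**.5)
cv2.imwrite('pics/c1.png',np.hstack([f(a),f(b)]))
E
```

```text
t3.50 rail xy [-0.2463 -0.1139] z 0.0102 yaw_y 0.000 F rail [0.1 0. ] Fz 1.0 w 0.085
```

View pics/c1.png

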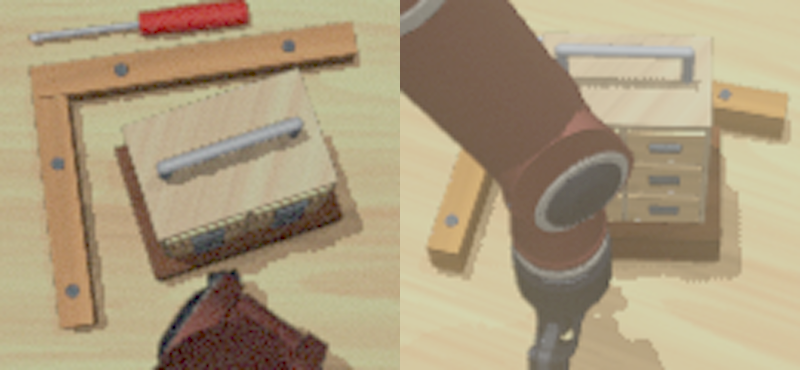

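Crop c1 shows the open finger standing low in front of the left half of the plinth at (225,275), with everything clear. I'll push forward gently.

```bash

echo '[[[0,0.2,0],0,0.085],[[0,0.16,0],0,0.085],[[0,0.1,0],0,0.085],[[0,0.1,0],0,0.085],[[0,0.1,0],0,0.085]]' > m.json && python3 nudge.py m.json >/dev/null; python3 -c "from h import *;st()"
echo '[[[0,0.1,0],0,0.085],[[0,0.1,0],0,0.085],[[0,0.1,0],0,0.085]]' > m.json && python3 nudge.py m.json >/dev/null; python3 -c "from h import *;st()"
```

```text
t4.10 rail xy [-0.2209 -0.1142] z 0.0095 yaw_y -0.003 F rail [-16.2  -0.9] Fz 3.8 w 0.085
t4.40 rail xy [-0.2088 -0.1124] z 0.0087 yaw_y -0.001 F rail [-16.2   1.5] Fz 4.1 w 0.085
```

```bash

echo '[[[0,0.1,0],0,0.085],[[0,0.1,0],0,0.085],[[0,0.1,0],0,0.085]]' > m.json && python3 nudge.py m.json >/dev/null; python3 - <<'E'
from h import *
import cv2
st()
cv2.imwrite('pics/top2.png',robot.grab_frame('top')[:,:,::-1])
a=cv2.imread('pics/top2.png')[167:287,180:310]
cv2.imwrite('pics/c2.png',np.uint8(255*(cv2.resize(a,(650,600),interpolation=cv2.INTER_CUBIC)/255.)**.5))
# cabinet top segmentation try: bright pale area
h=cv2.cvtColor(a,cv2.COLOR_BGR2HSV)
for q in((40,40),(57,35)): print(h[q[1],q[0]],end=' ')
print('top px',h[50,55],h[38,90],'bench',h[110,30],h[40,35])
E
```

```text
t4.70 rail xy [-0.1941 -0.1113] z 0.0083 yaw_y 0.001 F rail [-15.7   2.4] Fz 3.7 w 0.085
[ 10 170  60] [ 20 107 150] top px [ 19 103 149] [ 17 114  67] bench [  5 159  32] [ 24 112 146]
```

View pics/c2.png

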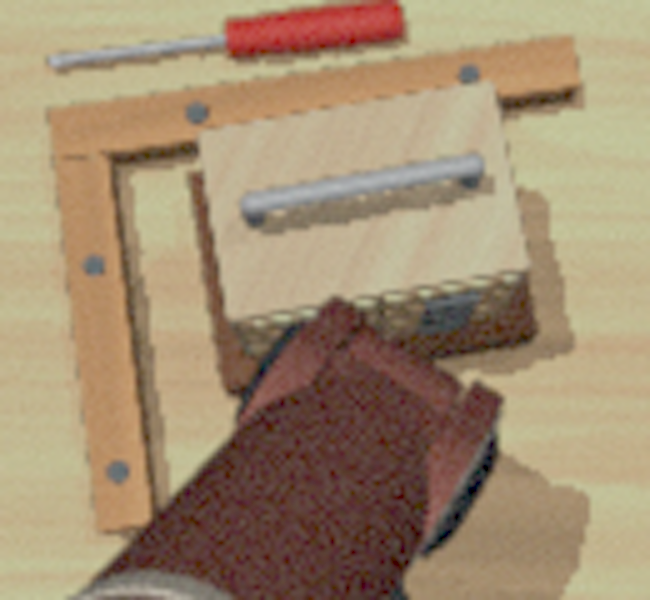

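Crop c2 shows the cabinet nearly square. The case top corners are now (198,135), (495,83), (530,270) and (233,323).

```bash
cat >> h.py <<'E'
def cab(pts):
    P=[R.T@(A(*p,.2)-C) for p in pts];y=P[0]-P[1]+P[3]-P[2];x=P[0]-P[3]+P[1]-P[2]
    print('cab rail',np.round(np.mean(P,0),4),'ang %.3f %.3f'%(np.arctan2(-y[0],y[1]),np.arctan2(x[1],x[0])))
E
python3 -c "
from h import *
cab(((198,135),(495,83),(530,270),(233,323)))"
```

```text
cab rail [-0.0736 -0.1307] ang 0.035 0.038
```

```bash

echo '[[[0,0.1,0],0,0.085],[[0,0.1,0],0,0.085],[[0,0.1,0],0,0.085],[[0,0,0],0,0.085]]' > m.json && python3 nudge.py m.json >/dev/null; python3 -c "from h import *;st()"
echo '[[[0,0.08,0],0,0.085],[[0,0.08,0],0,0.085],[[0,0,0],0,0.085]]' > m.json && python3 nudge.py m.json >/dev/null; python3 -c "from h import *;st()"
```

```text
t5.15 rail xy [-0.1793 -0.1127] z 0.0079 yaw_y -0.002 F rail [-14.6   0.4] Fz 1.0 w 0.085
t5.45 rail xy [-0.18   -0.1126] z 0.0061 yaw_y -0.005 F rail [-25.2  -0. ] Fz -0.2 w 0.085
```

It now presses the back rail at 25 N. Next I back off, rise and go round to the right side.

```bash

echo '[[[0,-0.8,0],0,0.085],[[0,-0.8,-0.2],0,0.085],[[-0.9,0,-0.4],0,0.085],[[-0.9,0,-0.4],0,0.085],[[-0.9,0,0],0,0.085]]' > m.json && python3 nudge.py m.json >/dev/null
echo '[[[-0.9,0,0],0,0.085],[[-0.4,0,0],-2.98,0.085],[[0,0,0],-2.98,0.085],[[0,0,0],-2.98,0.085],[[0,0,0],-2.98,0.085]]' > m.json && python3 nudge.py m.json >/dev/null
echo '[[[0,0,0],-2.98,0.085],[[0,0,0],-2.98,0.085],[[0,0,0],-2.98,0.085],[[0,0,0],-2.98,0.085],[[0,0,0],-2.98,0.085]]' > m.json && python3 nudge.py m.json >/dev/null
echo '[[[0,0,0],-2.98,0.085],[[0,0,0],-1.62,0.085],[[0,0,0],0,0.085]]' > m.json && python3 nudge.py m.json >/dev/null
python3 - <<'E'
from h import *
import cv2
st();print(robot.get_obs()['joint_positions'])
cv2.imwrite('pics/top3.png',robot.grab_frame('top')[:,:,::-1])
a=cv2.imread('pics/top3.png')[167:287,180:310]
cv2.imwrite('pics/c3.png',np.uint8(255*(cv2.resize(a,(650,600),interpolation=cv2.INTER_CUBIC)/255.)**.5))
E
```

```text
t7.25 rail xy [-0.2402 -0.3146] z 0.0603 yaw_y 1.569 F rail [ 0.5 -0.2] Fz -0.0 w 0.085
[ 0.49108673  0.6975723  -0.09330783  1.86459065  0.10893691  0.58435672
  2.05093868]
```

View pics/c3.png

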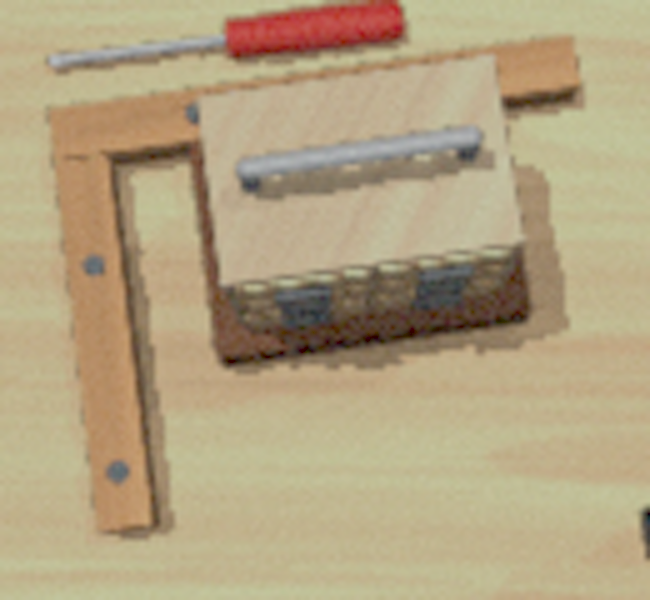

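Crop c3 shows the cabinet square against the back rail, with corners (198,98), (493,57), (522,245) and (222,285). The remaining gap is to the fence. I go beside the right face, lower, and push left.

```bash

python3 -c "
from h import *
cab(((198,98),(493,57),(522,245),(222,285)))"
echo '[[[-0.9,0,0],0,0.085],[[-0.9,0,0],0,0.085],[[-0.9,0,0],0,0.085],[[-0.8,0,0.4],0,0.085],[[0,0,0.4],0,0.085]]' > m.json && python3 nudge.py m.json >/dev/null
echo '[[[0,0.2,0.2],0,0.085],[[0,0.2,0],0,0.085],[[0,0.16,0],0,0.085],[[0,0,0],0,0.085]]' > m.json && python3 nudge.py m.json >/dev/null; python3 -c "from h import *;st()"
echo '[[[0,0.1,0],0,0.085],[[0,0.1,0],0,0.085],[[0,0.1,0],0,0.085],[[0,0.1,0],0,0.085],[[0,0.1,0],0,0.085]]' > m.json && python3 nudge.py m.json >/dev/null; python3 -c "from h import *;st()"
```

```text
cab rail [-0.0588 -0.1304] ang -0.005 -0.006
t8.20 rail xy [-0.0644 -0.284 ] z 0.0119 yaw_y 1.572 F rail [0.5 0.4] Fz -0.0 w 0.085
t8.70 rail xy [-0.0656 -0.2738] z 0.0124 yaw_y 1.564 F rail [ -0.4 -16. ] Fz 1.0 w 0.085
```

```bash

echo '[[[0,0.1,0],0,0.085],[[0,0.1,0],0,0.085],[[0,0.1,0],0,0.085],[[0,0.1,0],0,0.085],[[0,0.1,0],0,0.085]]' > m.json && python3 nudge.py m.json >/dev/null; python3 -c "from h import *;st()"
echo '[[[0,0.1,0],0,0.085],[[0,0.1,0],0,0.085],[[0,0,0],0,0.085]]' > m.json && python3 nudge.py m.json >/dev/null; python3 - <<'E'
from h import *
import cv2
st()
cv2.imwrite('pics/top4.png',robot.grab_frame('top')[:,:,::-1])
a=cv2.imread('pics/top4.png')[167:287,180:310]
cv2.imwrite('pics/c4.png',np.uint8(255*(cv2.resize(a,(650,600),interpolation=cv2.INTER_CUBIC)/255.)**.5))
E
```

```text
t9.20 rail xy [-0.0663 -0.2507] z 0.0125 yaw_y 1.562 F rail [ -1.3 -17.1] Fz 2.8 w 0.085
t9.50 rail xy [-0.0661 -0.2384] z 0.0122 yaw_y 1.563 F rail [ -2.  -14.1] Fz 2.8 w 0.085
```

View pics/c4.png

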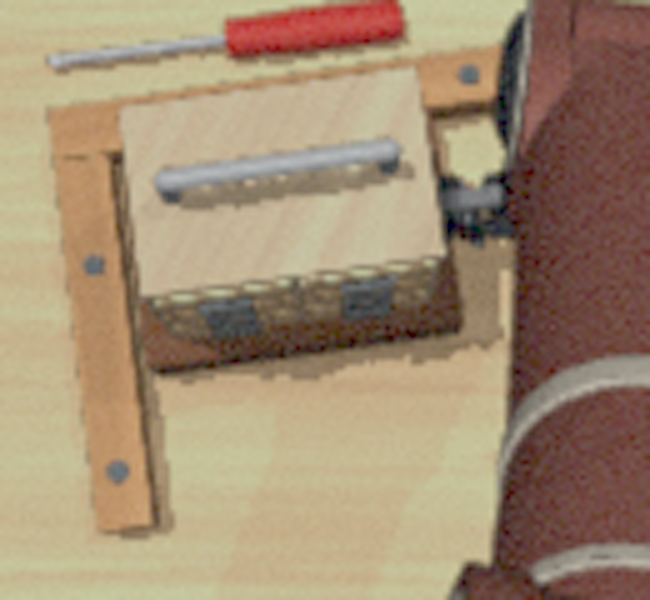

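Crop c4 shows the cabinet still square along the back rail and about 10 mm from the fence. I'll continue until the force rises.

```bash

echo '[[[0,0.1,0],0,0.085],[[0,0.1,0],0,0.085],[[0,0,0],0,0.085]]' > m.json && python3 nudge.py m.json >/dev/null; python3 -c "from h import *;st()"
echo '[[[0,0.1,0],0,0.085],[[0,0.1,0],0,0.085],[[0,0,0],0,0.085]]' > m.json && python3 nudge.py m.json >/dev/null; python3 -c "from h import *;st()"
```

```text
t9.85 rail xy [-0.0651 -0.232 ] z 0.0125 yaw_y 1.561 F rail [  0.9 -19.1] Fz 0.5 w 0.085
t10.15 rail xy [-0.0652 -0.2326] z 0.0135 yaw_y 1.555 F rail [  1.3 -30.9] Fz -1.5 w 0.085
```

It is seated on the fence at 31 N. I'll go back round to the front for a final centred squaring push.

```bash

echo '[[[0,-0.8,0],0,0.085],[[0,-1,-0.2],0,0.085],[[0.9,-0.4,-0.4],0,0.085],[[0.9,0,-0.4],0,0.085],[[0.9,0,0],0,0.085]]' > m.json && python3 nudge.py m.json >/dev/null
echo '[[[0.9,0,0],0,0.085],[[0,0,0],2.98,0.085],[[0,0,0],2.98,0.085],[[0,0,0],2.98,0.085],[[0,0,0],2.98,0.085]]' > m.json && python3 nudge.py m.json >/dev/null
echo '[[[0,0,0],2.98,0.085],[[0,0,0],2.98,0.085],[[0,0,0],2.98,0.085],[[0,0,0],2.98,0.085],[[0,0,0],2.98,0.085]]' > m.json && python3 nudge.py m.json >/dev/null
echo '[[[0,0,0],2.98,0.085],[[0,0,0],1.7,0.085],[[0,0,0],0,0.085]]' > m.json && python3 nudge.py m.json >/dev/null
python3 - <<'E'
from h import *
import cv2
st()
cv2.imwrite('pics/top5.png',robot.grab_frame('top')[:,:,::-1])
cv2.imwrite('pics/side5.png',robot.grab_frame('side')[:,:,::-1])
a=cv2.imread('pics/top5.png')[167:267,180:290];b=cv2.imread('pics/side5.png')[180:280,180:290]
f=lambda x:np.uint8(255*(cv2.resize(x,None,fx=3.63,fy=3.63,interpolation=cv2.INTER_CUBIC)/255.)**.5)
cv2.imwrite('pics/c5.png',np.hstack([f(a),f(b)]))
E
```

```text
t11.95 rail xy [-0.2422 -0.3137] z 0.0591 yaw_y -0.004 F rail [-0.1  0.8] Fz 0.5 w 0.085
```

View pics/c5.png

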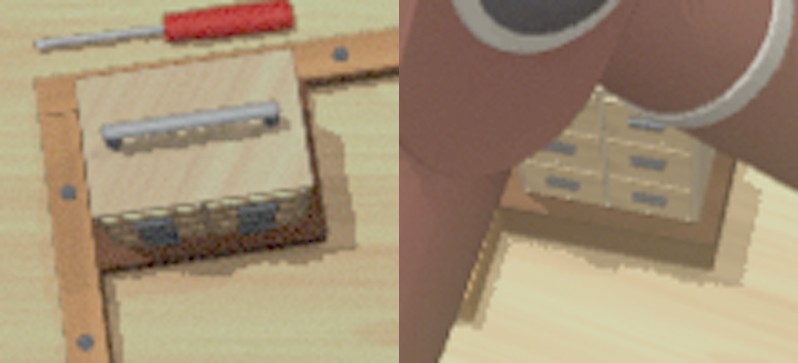

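Crop c5 shows the plinth against both rails, with its left edge meeting the fence at (98,265). Now a centred front push.

```bash

echo '[[[0.92,0,0],0,0.085],[[0.92,0,0],0,0.085],[[0.92,0,0],0,0.085],[[0.92,0,0],0,0.085],[[0.88,0,0.2],0,0.085]]' > m.json && python3 nudge.py m.json >/dev/null
echo '[[[0,0.4,0.4],0,0.085],[[0,0.3,0.36],0,0.085],[[0,0.2,0],0,0.085],[[0,0.1,0],0,0.085],[[0,0.1,0],0,0.085]]' > m.json && python3 nudge.py m.json >/dev/null;python3 -c "from h import *;st()"
echo '[[[0,0.1,0],0,0.085],[[0,0.1,0],0,0.085],[[0,0.1,0],0,0.085],[[0,0.1,0],0,0.085],[[0,0,0],0,0.085]]' > m.json && python3 nudge.py m.json >/dev/null;python3 -c "from h import *;st()"
```

```text
t13.05 rail xy [-0.1862 -0.0871] z 0.0117 yaw_y -0.006 F rail [ 0.  -0.2] Fz -0.3 w 0.085
t13.55 rail xy [-0.1793 -0.0856] z 0.0089 yaw_y -0.008 F rail [-15.8  -0.8] Fz 1.8 w 0.085
```

```bash

echo '[[[0,0.1,0],0,0.085],[[0,0.1,0],0,0.085],[[0,0.06,0],0,0.085],[[0,0,0],0,0.085]]' > m.json && python3 nudge.py m.json >/dev/null;python3 -c "from h import *;st()"
echo '[[[0,-0.6,0],0,0.085],[[0,-0.9,0],0,0.085],[[0,-0.4,-0.6],0,0.085],[[-0.9,0,-0.6],0,0.085],[[-0.9,0,0],0,0.085]]' > m.json && python3 nudge.py m.json >/dev/null
echo '[[[-0.9,0,0],0,0.085],[[-0.9,0,0],0,0.085],[[-0.9,0,0],0,0.085],[[0,0,0],0,0.085],[[0,0,0],0,0.085]]' > m.json && python3 nudge.py m.json >/dev/null
python3 - <<'E'
from h import *
import cv2
st()
f=robot.grab_frame('top')[:,:,::-1];cv2.imwrite('pics/top6.png',f)
a=np.uint8(255*(cv2.resize(f[167:267,180:290],(660,600),interpolation=cv2.INTER_CUBIC)/255.)**.5)
cv2.imwrite('pics/c6.png',a)
E
```

```text
t13.95 rail xy [-0.1809 -0.083 ] z 0.0054 yaw_y -0.008 F rail [-33.3   0.7] Fz -1.1 w 0.084
t14.95 rail xy [-0.2503 -0.309 ] z 0.0689 yaw_y -0.008 F rail [-0.3  0.1] Fz -0.7 w 0.085
```

View pics/c6.png

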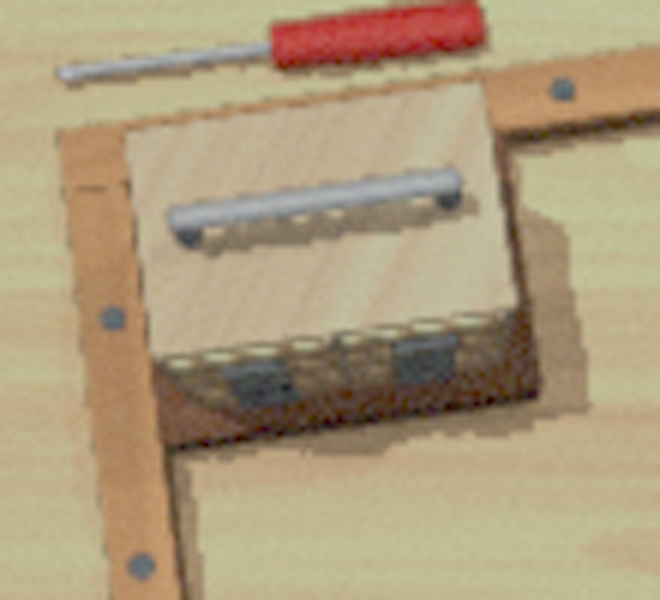

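```bash
python3 - <<'E'
from h import *
cab([(5*x/6,5*y/6) for x,y in((127,132),(482,82),(517,305),(155,360))])
E
```

```text
cab rail [-0.0582 -0.0881] ang 0.005 0.002
```

```bash
python3 - <<'E'
import cv2,numpy as np
g=lambda n:np.float32(cv2.imread(f'pics/{n}.png',0))
a,b,i=g('top5'),g('top6'),g('top0')
for r in((185,235,205,262),): print('cab shift px',cv2.phaseCorrelate(a[r[0]:r[1],r[2]:r[3]],b[r[0]:r[1],r[2]:r[3]],cv2.createHanningWindow((57,50),cv2.CV_32F)))
for n,(y0,y1,x0,x1) in dict(glue=(175,210,140,175),mallet=(245,290,115,165),off=(175,245,365,408),sd=(164,184,188,264)).items():
    print(n,cv2.phaseCorrelate(i[y0:y1,x0:x1],b[y0:y1,x0:x1])[0])
E
```

```text
cab shift px ((-0.016505597480350076, 0.09802772147091332), 1.0050349032084147)
glue (0.09956472246541637, 0.022231707488799657)
mallet (0.046276746377493794, 0.5464240561662876)
off (0.4981965812051605, -0.01734856514138272)
sd (0.027884183187175893, -0.024148087087429104)
```

```bash
python3 -c "
from plant import robot
print(robot.finish_job())"
```

```text
the job is handed in; nothing more can be done
None
```

The cabinet is seated square in the rail corner: each face was pushed until it stopped (33 N toward the back rail, 31 N toward the fence), the last picture shows no gap and about 0.005 rad or less of turn, nothing else was touched, and the job is handed in at about 15 s.

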